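# Try the pitch comb on a lift spindle

### The arm

A 6-joint arm with a two-finger parallel gripper is mounted at the origin on the work surface. World frame = base frame: x ahead of the robot, y to its left, z up, the work surface at z = 0. Lengths are in m, angles in rad, forces in N, time in s.
With the tool pointing down it reaches from about 0.35 to 0.975 m from the base axis. Payload 4.9 kg.
Tool frame: the origin (TCP) lies at the very end of the fingers, on their centre line; the grasp point (between the pads) lies 19 mm behind it; y points along the fingers, z is the direction in which the jaws open and shut, and the axes are right-handed (so a half turn about y gives the same grasp; the last joint's range is limited). The gripper opens to 85 mm and grips with 20 to 120 N. Pads are 22 mm wide; open, the fingers measure 114 mm over their backs; the gripper's body (76 mm by 85 mm) begins 54 mm behind the grasp point. The pads swing forward as they close: fully open they stand 13 mm farther back than shut.
Start: joints at [-1.324, 0.053, 1.613, -0, 1.476, -0.119], TCP at [0.224, -0.584, 0.231] pointing down, gripper open.
Joint ranges: [-3.01, 3.01], [-1.01, 2.22], [0.06, 2.58], [-1.02, 4.17], [0.09, 2.62], [-3.14, 3.14]. Speed limits (rad/s): [2.57, 2.57, 3.14, 3.14, 3.14, 3.14].

### API

Orientations are given as a rotation vector (axis times angle).
In Python, from station import monitor, viewer, ticket gives the robot as it stands.
- The arm moves only by the tool servo_tool, never from a script. Its argument "commands" is one flat list of numbers, 7 for each row, row after row: the turn, a rotation vector about the tool's x, y, z in rad, then the shift along the tool's x, y, z in cm, then the opening, from 0 (shut) to 1 (fully open). In form: [rx, ry, rz, dx, dy, dz, claw, rx, ry, rz, dx, dy, dz, claw, ...]. A call has 1 to 20 rows; each row shifts and turns the pose as measured when the row begins, along the tool's axes as they then stand; what a row does not reach is not made up. A row lasts 1/10 s, in which the tool goes at most 50 mm and 8.59 degrees, less where a joint would pass 70% of its speed; a pose out of reach is approached as far as the arm can. A call is refused whole if a number of a shift passes 5 or a number of a turn 0.15, either way. A call with a gripper value outside its range is refused whole. The fingers move at their own pace and stop on an object; "grip_force" is the grip in N (left out, the last holds). Time passes only in rows, so rows that do not move let the fingers close. It gives the time, the measured TCP pose, the force and the opening at its end, in the units of the state.
- monitor.get_obs(): the state, without advancing time (a new reading comes with each control period).
- viewer.get_image(name): name is "side" or "top"; returns a dict with "frame" (400x640x3 uint8, red, green, blue), "depth" (400x640 float32, m along the optical axis (not along the pixel's ray), 0 where there is no reading), "camera_matrix" (3x3 intrinsics, pixels), "dist_coeffs" ([k1, k2, p1, p2, k3] as OpenCV has them; the pictures are not rectified), "cam_to_world" (4x4, takes a point from camera to world coordinates). Camera axes: x right, y down, z forward; pixel columns grow to the right and rows downward; lengths in m; the calibration is good to about 2 mm. A picture is of the moment at which its call begins.
- ticket.finish_job(): hands the job in, once; it reports no verdict.
The state is a dict: "t": time; "q": joint angles; "dq": joint speeds; "effort": joint torques, N m; "tool_pos": TCP position; "tool_rot": TCP orientation; "contact_force": force on the tool from outside, world axes, zero at the start; "wrist_torque": the same for the moment, N m; "opening": finger opening in m.
Only numpy, scipy, OpenCV 4.12 (cv2) and the standard library are available. Lean on these libraries where they do the work, as an engineer would, in place of code of your own. Each camera call takes 0.05 s, during which the arm holds its last target.

### The job

Pick the comb leaf whose tooth spacing matches the thread of the steel spindle, lay it flat on the ledge of the inspection rest and slide it in, teeth first, feeling along the spindle until all its teeth drop fully home in the thread grooves. Press it home with a light, steady push for about a second to check that it sits flat and square, then let go and leave it seated there. Never force it, and leave the other leaf, the nut, the vial and the spanner where they are.

Things in the scene. Friction and masses are not known exactly. Their poses are not given: they have to be found in the camera images.
- coarse_leaf_grip (a point): Matching comb leaf: loose steel plate 40 (x) by 54 (y) by 6 mm thick, lying flat, 0.09 to 0.16 kg, teeth on its +x edge; on it an upright grey grip block 20 (x) by 16 (y) by 44 mm tall. This point is on the block's centre line, 34 mm above the plate's underside, 16 mm below the block's top, 6 mm behind the plate's centre. x points to the teeth, z up.
- coarse_leaf_tips (a point): Middle of the line of tooth tips of the matching leaf, 3 mm above its underside, 31.6 mm ahead of the grip point along x; same axes. 4 tapered teeth at 12 mm spacing (6 and 18 mm either side along y), 5.6 mm long, 3.2 mm wide at the tip, 6.3 mm at the root.
- fine_leaf_grip (a point): The other comb leaf, loose, of the same make and size but with 7 finer teeth (4 mm long) at 7 mm spacing, which do not fit this thread. Point in its grip block, as on the matching leaf. To be left alone.
- rest: Fixed inspection rest, 150 (x) by 236 mm (y). Origin at the centre of its underside; x points from its ledge to the spindle, z up. Ledge: flat grey metal top 30 mm above the bench, x -75 to +15 mm, y -95 to +95 mm. End cheeks (x 20 to 70, y 100 to 116 mm either side, 56 mm high) hold the spindle firmly.
- spindle_axis (a point): Mid-length of the steel spindle's axis, which lies along y, 45 mm along the rest's x, 3 mm above the ledge; axes as the rest. Thread y -75 to +75 mm, crest radius 22, groove floor radius 17, pitch 12 mm; grooves 6.6 mm wide at the mouth, 3.8 at the floor. Where the grooves lie along y differs from start to start and is not measured: feel or see it. Seated tips are 17 mm from the axis.
- nut: Brass flanged spindle nut, 66 mm diameter, 34 mm tall, loose, standing on the bench; origin under its centre. Bystander.
- vial: Small capped jar, 32 mm diameter, 62 mm tall, loose; origin under its centre. Bystander.
- spanner: Open-ended spanner 170 mm long, lying loose on the bench; origin on its underside. Bystander.

How it is judged:
By the outcome, as a careful person would: the job done as asked, in the order asked, and still so for the second after the job is handed in, with the robot touching nothing.
It also fails if it takes over 58 s, if anything falls off the work surface, if the arm or the gripper's body presses on something with over 40 N, if the wrist force passes 120 N, or if a joint passes its speed limit or range.

## Working session

There is one attempt and no reset: what is moved stays moved. The work goes in short steps, Python scripts to look and compute and a tool call to move; the robot and the scene stay as the last step left them, time stands still between calls to the robot, and variables do not carry over. Pictures are saved under pics/ and viewed, and the job is handed in when it is done.

Besides the shell and the picture viewer there is one more tool, called after "Request:" in YAML: its name, and indented under it one key for each argument. servo_tool: Moves the arm, as the interface text tells. Its arguments: {"type":"object","properties":{"commands":{"type":"array","items":{"type":"number"}},"grip_force":{"type":"number"}},"required":["commands"]}

```bash
ls; mkdir -p pics; cat > h.py <<'E'
import numpy as np, cv2, pickle
from station import monitor, viewer, ticket
def grab(n,tag):
    d=viewer.get_image(n); pickle.dump(d,open(f'pics/{n}_{tag}.pkl','wb'))
    cv2.imwrite(f'pics/{n}_{tag}.png',d['frame'][:,:,::-1]); return d
def load(n,tag): return pickle.load(open(f'pics/{n}_{tag}.pkl','rb'))
def rays(d,px):
    px=np.asarray(px,float).reshape(-1,1,2)
    u=cv2.undistortPoints(px,np.array(d['camera_matrix']),np.array(d['dist_coeffs'])).reshape(-1,2)
    T=np.array(d['cam_to_world']); r=np.c_[u,np.ones(len(u))]@T[:3,:3].T
    return T[:3,3],r
def plane(d,px,z):
    o,r=rays(d,px); return o+r*((z-o[2])/r[:,2])[:,None]
def dep(d,px):
    o,r=rays(d,px); px=np.asarray(px,int).reshape(-1,2); z=d['depth'][px[:,1],px[:,0]]; return o+r*z[:,None]
def tri(d1,p1,d2,p2):
    o1,r1=rays(d1,p1);o2,r2=rays(d2,p2); r1=r1[0];r2=r2[0]
    s=np.linalg.lstsq(np.c_[r1,-r2],o2-o1,rcond=None)[0]; a=o1+r1*s[0];b=o2+r2*s[1]
    return (a+b)/2,np.linalg.norm(a-b)
def proj(d,P):
    T=np.linalg.inv(np.array(d['cam_to_world']))
    return cv2.projectPoints(np.asarray(P,float).reshape(-1,1,3),cv2.Rodrigues(T[:3,:3])[0],T[:3,3],np.array(d['camera_matrix']),np.array(d['dist_coeffs']))[0].reshape(-1,2)
E
python3 - <<'E'
from h import *
for n in('side','top'):
    d=grab(n,'0'); print(n,np.round(d['camera_matrix'],1).tolist(),np.round(d['cam_to_world'],3).tolist(),d['dist_coeffs'])
o=monitor.get_obs(); print(o)
print(cv2.Rodrigues(np.array(o['tool_rot'],float))[0].round(3))
E
```

```text
pics
side [[477.0, 0.0, 321.3], [0.0, 477.0, 200.7], [0.0, 0.0, 1.0]] [[-0.72, -0.413, 0.557, -0.007], [-0.694, 0.435, -0.574, 0.632], [-0.006, -0.8, -0.6, 0.72], [0.0, 0.0, 0.0, 1.0]] [-0.03064597  0.          0.          0.          0.        ]
top [[364.1, 0.0, 321.3], [0.0, 364.1, 200.3], [0.0, 0.0, 1.0]] [[0.012, -0.996, 0.089, 0.514], [-0.999, -0.015, -0.033, 0.011], [0.034, -0.088, -0.995, 0.862], [0.0, 0.0, 0.0, 1.0]] [-0.00850595  0.          0.          0.          0.        ]
{'t': 0.1, 'q': array([-1.32400819e+00,  5.32969264e-02,  1.61415924e+00, -1.58380319e-05,
        1.47601464e+00, -1.18987412e-01]), 'dq': array([ 0.00023167, -0.00169273, -0.00346985, -0.00090377, -0.00056738,
        0.00231106]), 'effort': array([ 5.61167981e-04, -3.94904423e+01, -3.71362424e+01, -8.43607040e-05,
        3.93456707e-03,  3.85111070e-05]), 'tool_pos': array([ 0.2234096 , -0.58309695,  0.23018067]), 'tool_rot': array([-0.37410099,  2.0238282 , -2.01997631]), 'contact_force': array([ 0.57423039, -0.63169853,  0.99450011]), 'wrist_torque': array([-0.04426776, -0.0033688 ,  0.03662451]), 'opening': 0.0854279773717953}
[[-0.934 -0.     0.358]
 [-0.358  0.002 -0.934]
 [-0.    -1.    -0.002]]
```

View pics/side_0.png

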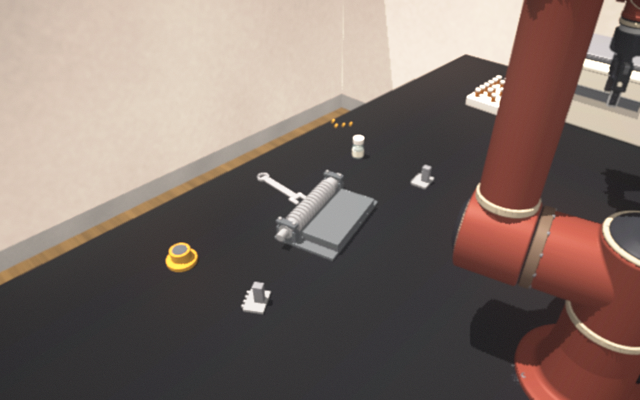

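View pics/top_0.png

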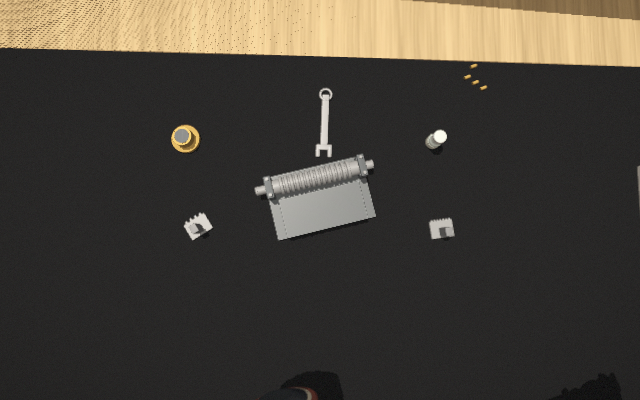

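```bash
python3 - <<'E'
from h import *
t=load('top','0');s=load('side','0')
def z(d,x,y,w,h,k): return cv2.resize(d['frame'][y:y+h,x:x+w,::-1],None,fx=k,fy=k,interpolation=cv2.INTER_NEAREST)
a=np.vstack([np.hstack([z(t,175,205,50,40,8),z(t,418,205,50,40,8)]),])
cv2.imwrite('pics/z1.png',a)
cv2.imwrite('pics/z2.png',np.hstack([z(s,232,275,50,45,8),z(s,400,160,50,45,8)]))
cv2.imwrite('pics/z3.png',z(t,250,145,130,100,6))
E
```

```text
(no output)
```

View pics/z1.png

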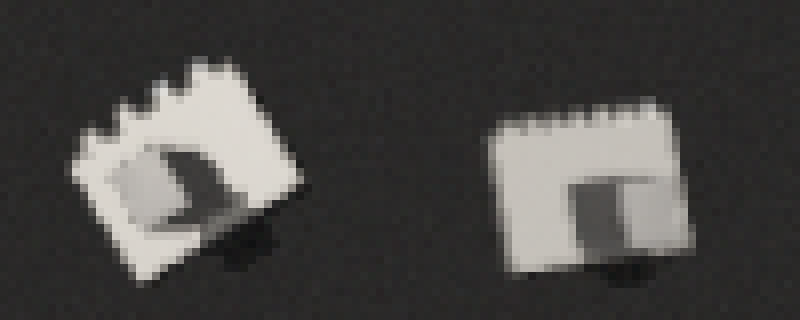

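View pics/z2.png

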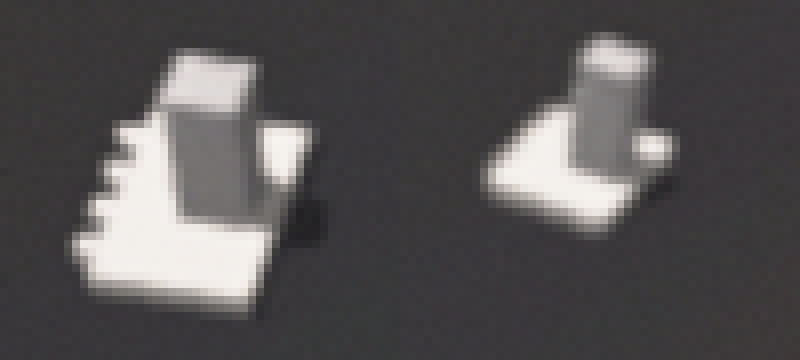

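View pics/z3.png

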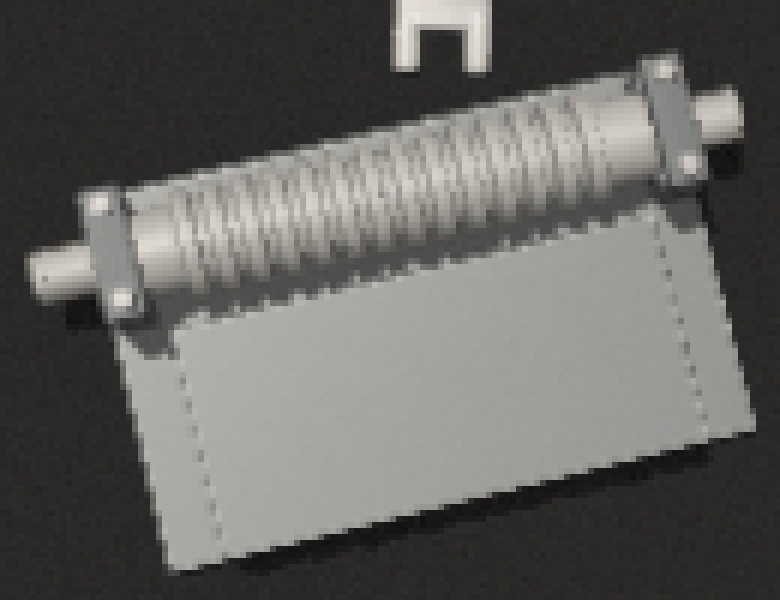

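```bash
cat > m1.py <<'E'
from h import *
t=load('top','0');s=load('side','0')
def cloud(d,x,y,w,h):
    u,v=np.meshgrid(np.arange(x,x+w),np.arange(y,y+h)); px=np.c_[u.ravel(),v.ravel()]
    P=dep(d,px); ok=d['depth'][px[:,1],px[:,0]]>0; return px[ok],P[ok]
for n,d,r in(('top',t,(178,205,40,38)),('side',s,(238,278,36,38))):
    px,P=cloud(d,*r)
    g=d['frame'][px[:,1],px[:,0]].mean(1)
    hi=P[:,2]>.044
    print(n,'block top n',hi.sum(),'px',px[hi].mean(0),'P',P[hi].mean(0).round(4),'zspan',np.percentile(P[hi,2],[5,50,95]).round(4))
    m=(g>190)&(P[:,2]<.02)
    print(' plate',m.sum(),P[m].mean(0).round(4),np.median(P[m,2]))
    if hi.sum()>8:
        print(cv2.minAreaRect(P[hi,:2].astype(np.float32)*1000))
# bright plate outline in top on plane z=.006
px,P=cloud(t,178,205,40,38)
f=t['frame'].astype(int).mean(2)
m=np.zeros(f.shape,np.uint8); m[205:243,178:218]=(f[205:243,178:218]>100)
m=cv2.morphologyEx(m,cv2.MORPH_CLOSE,np.ones((3,3)))
c=max(cv2.findContours(m,0,cv2.CHAIN_APPROX_NONE)[0],key=cv2.contourArea)[:,0]
W=plane(t,c,.006); print('rect',cv2.minAreaRect((W[:,:2]*1000).astype(np.float32)))
print(cv2.boxPoints(cv2.minAreaRect((W[:,:2]*1000).astype(np.float32))))
E
python3 m1.py
```

```text
top block top n 73 px [193.78082192 228.36986301] P [0.5205 0.2641 0.0504] zspan [0.0455 0.0506 0.0535]
 plate 256 [0.5298 0.2681 0.0071] 0.00714373494647319
((520.726318359375, 264.8994445800781), (20.076740264892578, 16.15630531311035), 33.230655670166016)
side block top n 83 px [257.37349398 285.8313253 ] P [0.5178 0.2666 0.0488] zspan [0.0447 0.0491 0.0512]
 plate 281 [0.5238 0.276  0.0055] 0.00547193535504964
((518.4773559570312, 265.55621337890625), (19.691720962524414, 17.472726821899414), 30.684898376464844)
rect ((528.4826049804688, 270.8382873535156), (47.718563079833984, 55.440486907958984), 33.31932830810547)
[[493.3184  280.8959 ]
 [523.77216 234.56862]
 [563.64685 260.78067]
 [533.19305 307.10797]]
```

```bash
cat > m2.py <<'E'
from h import *
t=load('top','0');s=load('side','0')
print('block tri',tri(t,[193.8,228.2],s,[257.6,285.5]))
def cloud(d,x,y,w,h):
    u,v=np.meshgrid(np.arange(x,x+w),np.arange(y,y+h)); px=np.c_[u.ravel(),v.ravel()]
    P=dep(d,px); ok=d['depth'][px[:,1],px[:,0]]>0; return px[ok],P[ok]
for n,d,r in(('top',t,(250,145,130,100)),('side',s,(265,165,115,95))):
    px,P=cloud(d,*r)
    L=(abs(P[:,2]-.030)<.005)
    m=np.zeros((400,640),np.uint8); m[px[L,1],px[L,0]]=255; m=cv2.morphologyEx(m,cv2.MORPH_OPEN,np.ones((5,5)))
    ys,xs=np.nonzero(m); Q=dep(d,np.c_[xs,ys]); 
    R=cv2.minAreaRect((Q[:,:2]*1000).astype(np.float32)); print(n,'ledge z',np.median(Q[:,2]).round(4),R); print(cv2.boxPoints(R).round(1).tolist())
    cv2.imwrite(f'pics/m_{n}.png',m)
    # spindle ridge
    S=(P[:,2]>.040)&(P[:,2]<.058)
    Q=P[S]; c=Q.mean(0); print('  spindle pts',S.sum(),c.round(4),'zmax',np.percentile(Q[:,2],[90,97]).round(4))
    vx=cv2.fitLine((Q[:,:2]*1000).astype(np.float32),cv2.DIST_HUBER,0,.01,.01).ravel(); print('  dir deg',np.degrees(np.arctan2(vx[1],vx[0])),vx)
    # cylinder fit r=20 ..: circle fit in cross-section
    for yaw in [np.arctan2(-vx[0],vx[1])]:
        ex=np.array([np.cos(yaw),np.sin(yaw),0]); a=Q@ex; zz=Q[:,2]
        A=np.c_[2*a,2*zz,np.ones(len(a))]; sol=np.linalg.lstsq(A,a*a+zz*zz,rcond=None)[0]
        print('  yaw',np.degrees(yaw),'axis u',sol[0],'z',sol[1],'r',np.sqrt(sol[2]+sol[0]**2+sol[1]**2))
E
python3 m2.py
```

```text
block tri (array([0.52041213, 0.26485596, 0.04657364]), np.float64(0.0012318000596494886))
top ledge z 0.0309 ((568.8215942382812, -21.03369140625), (90.04468536376953, 190.30532836914062), 14.577574729919434)
[[501.29998779296875, 59.70000076293945], [549.2000122070312, -124.5], [636.2999877929688, -101.80000305175781], [588.4000244140625, 82.4000015258789]]
  spindle pts 1756 [ 6.396e-01 -2.000e-04  5.030e-02] zmax [0.0563 0.0573]
  dir deg -75.40978 [ 2.5190401e-01 -9.6775222e-01  6.3923187e+02 -2.1955219e-01]
  yaw -165.40979 axis u -0.619471561551365 z 0.04650927566351992 r 0.012470475306870277
side ledge z 0.0298 ((567.2255859375, -21.03534698486328), (92.30265808105469, 194.09811401367188), 14.897038459777832)
[[497.70001220703125, 60.900001525878906], [547.5999755859375, -126.69999694824219], [636.7999877929688, -103.0], [586.9000244140625, 84.5999984741211]]
  spindle pts 1138 [0.6318 0.0124 0.0498] zmax [0.0553 0.0566]
  dir deg -76.3624 [ 2.3577985e-01 -9.7180647e-01  6.3004651e+02  1.4289529e+01]
  yaw -166.3624 axis u -0.6186764450064579 z 0.04742491858267811 r 0.012248209521829718
```

```bash
python3 - <<'E'
from h import *
t=load('top','0');s=load('side','0')
cv2.imwrite('pics/z4.png',cv2.resize(s['frame'][165:260,265:380,::-1],None,fx=6,fy=6,interpolation=cv2.INTER_CUBIC))
E
```

```text
(no output)
```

View pics/z4.png

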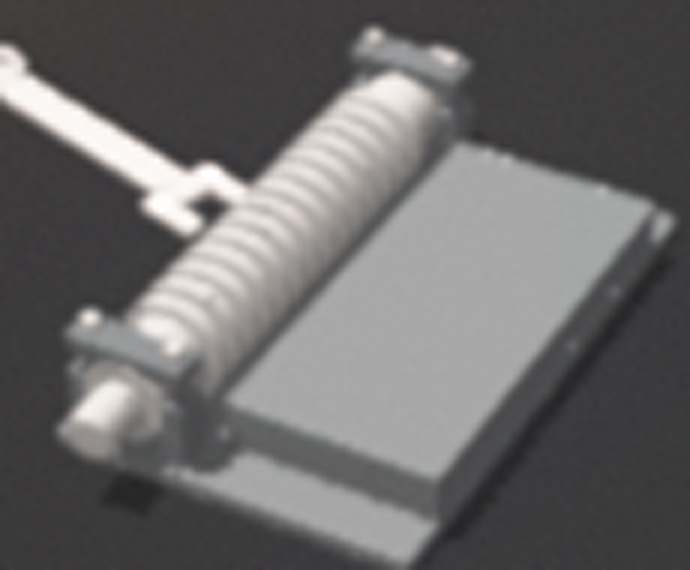

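Request:
servo_tool:
  commands: [0,0,0,-2.9,0,-3.4,1,0,0,0,-2.9,0,-3.4,1,0,0,0,-2.9,0,-3.4,1,0,0,0,-2.9,0,-3.4,1,0,0,0,-2.9,0,-3.4,1,0,0,0,-2.9,0,-3.4,1,0,0,0,-2.9,0,-3.4,1,0,0,0,-2.9,0,-3.4,1,0,0,0,-2.9,0,-3.4,1,0,0,0,-2.9,0,-3.4,1]

```text
t: 1.1
tool_pos: [0.3743, -0.149, 0.2252]
tool_rot: [-0.364, 2.04, -2.019]
contact_force: [1.6, -0.5, 0.0]
opening: 0.0855
```

```bash
cat > nav.py <<'E'
import sys; from h import *
from scipy.spatial.transform import Rotation as Ro
def tgt_rot(yawdeg):
    a=np.radians(yawdeg); ex=np.array([np.cos(a),np.sin(a),0]); ey=np.array([-np.sin(a),np.cos(a),0])
    return np.c_[-ex,[0,0,-1],-ey]
def nav(x,y,z,yaw):
    o=monitor.get_obs(); R=Ro.from_rotvec(o['tool_rot']).as_matrix(); p=np.array(o['tool_pos'])
    Rt=tgt_rot(yaw); D=np.array([x,y,z])-p
    print('t',round(o['t'],2),'pos',p.round(4),'yaw',np.degrees(np.arctan2(-R[1,0],-R[0,0])).round(2),'op',round(o['opening'],4),'F',o['contact_force'].round(1),'M',o['wrist_torque'].round(2))
    print('rot first: rotvec',Ro.from_matrix(R.T@Rt).as_rotvec().round(4),'| shift now-axes cm',(R.T@D*100).round(2),'| shift after-rot cm',(Rt.T@D*100).round(2))
if __name__=='__main__': nav(*map(float,sys.argv[1:5]))
E
python3 nav.py .5205 .265 .23 33
```

```text
t 1.1 pos [ 0.3743 -0.149   0.2252] yaw 20.27 op 0.0855 F [ 1.6 -0.5  0. ] M [-0.01  0.01  0.01]
rot first: rotvec [ 0.0104 -0.2221 -0.0016] | shift now-axes cm [-28.06  -0.12 -33.78] | shift after-rot cm [-34.81  -0.48 -26.76]
```

Request:
servo_tool:
  commands: [0,0,0,-2.8,0,-3.4,1,0,0,0,-2.8,0,-3.4,1,0,0,0,-2.8,0,-3.4,1,0,0,0,-2.8,0,-3.4,1,0,0,0,-2.8,0,-3.4,1,0,0,0,-2.8,0,-3.4,1,0,0,0,-2.8,0,-3.4,1,0,0,0,-2.8,0,-3.4,1,0,0,0,-2.8,0,-3.4,1,0,0,0,-2.0,0,-2.4,1,0,-0.12,0,0,0,0,1,0,-0.1,0,0,0,0,1]

```text
t: 2.3
tool_pos: [0.5143, 0.2797, 0.2228]
tool_rot: [-0.578, 1.896, -1.877]
contact_force: [-0.4, 0.2, -0.1]
opening: 0.0855
```

```bash
python3 nav.py .5205 .265 .08 33; python3 - <<'E'
from h import *
grab('top','1')
E
```

```text
t 2.3 pos [0.5143 0.2797 0.2228] yaw 33.86 op 0.0855 F [-0.4  0.2 -0.1] M [ 0.02 -0.01  0.02]
rot first: rotvec [0.0102 0.015  0.0014] | shift now-axes cm [ 0.28 14.27  1.71] | shift after-rot cm [ 0.28 14.28  1.57]
```

View pics/top_1.png

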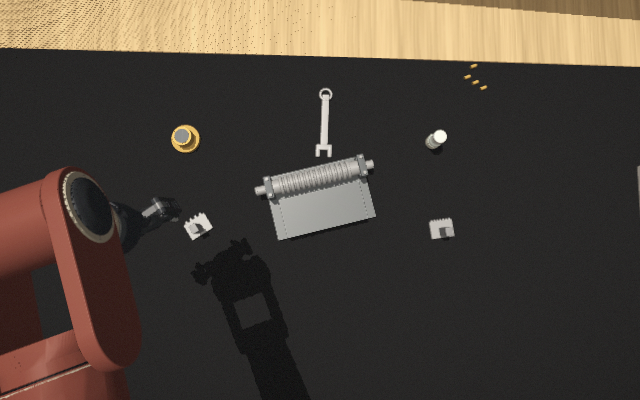

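Request:
servo_tool:
  commands: [0.01,0.015,0,0.3,0,1.6,1,0,0,0,0,3.0,0,1,0,0,0,0,4.0,0,1,0,0,0,0,4.0,0,1,0,0,0,0,2.0,0,1,0,0,0,0,0,0,1]

```text
t: 2.95
tool_pos: [0.5237, 0.2576, 0.0898]
tool_rot: [-0.544, 1.899, -1.908]
contact_force: [0.4, 0.2, -0.7]
opening: 0.0854
```

```bash
python3 nav.py .5205 .265 .016 33; python3 - <<'E'
from h import *
grab('top','2');s=grab('side','2')
cv2.imwrite('pics/z5.png',cv2.resize(s['frame'][225:325,195:325,::-1],None,fx=6,fy=6,interpolation=cv2.INTER_CUBIC))
E
```

```text
t 2.95 pos [0.5237 0.2576 0.0898] yaw 32.05 op 0.0854 F [ 0.4  0.2 -0.7] M [-0.05 -0.01  0.01]
rot first: rotvec [-0.0054 -0.0166 -0.0015] | shift now-axes cm [-0.11  7.38 -0.83] | shift after-rot cm [-0.14  7.38 -0.79]
```

View pics/z5.png

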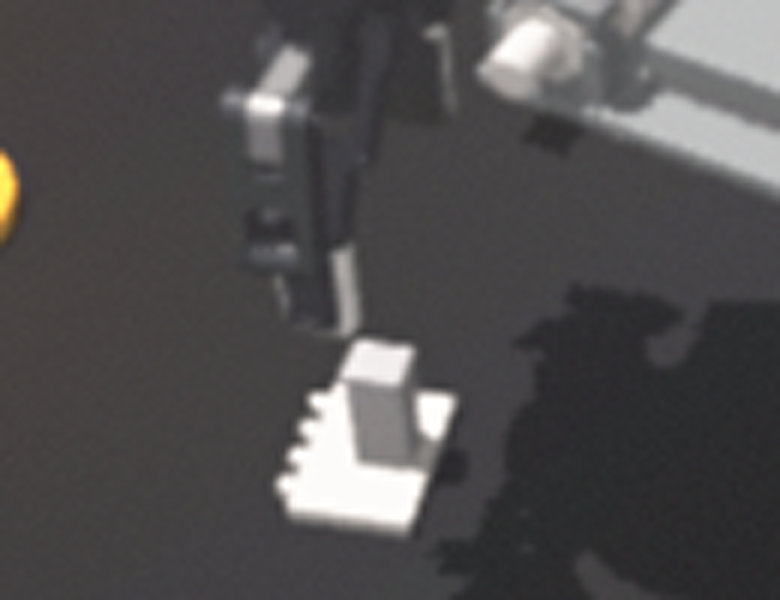

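Request:
servo_tool:
  commands: [-0.005,-0.016,0,-0.1,0,-0.7,1,0,0,0,0,0,0,1,0,0,0,0,2.0,0,1,0,0,0,0,2.0,0,1,0,0,0,0,0,0,1,0,0,0,0,0,0,1]

```text
t: 3.65
tool_pos: [0.5308, 0.2684, 0.0649]
tool_rot: [-0.532, 1.886, -1.883]
contact_force: [0.0, -0.7, 1.0]
opening: 0.0852
```

```bash
python3 nav.py .5205 .265 .016 33
```

```text
t 3.65 pos [0.5308 0.2684 0.0649] yaw 33.02 op 0.0852 F [ 0.  -0.7  1. ] M [0.01 0.02 0.05]
rot first: rotvec [-0.0063  0.0003 -0.0267] | shift now-axes cm [ 1.18  4.86 -0.31] | shift after-rot cm [ 1.05  4.89 -0.28]
```

Request:
servo_tool:
  commands: [0,0,-0.026,1.0,0,-0.3,1,0,0,0,0,0,0,1,0,0,0,0,0,0,1]

```text
t: 3.95
tool_pos: [0.5219, 0.2661, 0.0686]
tool_rot: [-0.555, 1.886, -1.898]
contact_force: [0.2, -0.5, -0.1]
opening: 0.0854
```

```bash
python3 nav.py .5205 .265 .016 33;python3 nav.py .5205 .265 .016 33
```

```text
t 3.95 pos [0.5219 0.2661 0.0686] yaw 33.02 op 0.0854 F [ 0.2 -0.5 -0.1] M [-0.03 -0.03  0.01]
rot first: rotvec [-0.0076  0.0004 -0.0038] | shift now-axes cm [ 0.2   5.26 -0.02] | shift after-rot cm [0.18 5.26 0.02]
t 3.95 pos [0.5219 0.2661 0.0686] yaw 33.02 op 0.0854 F [ 0.2 -0.5 -0.1] M [-0.03 -0.03  0.01]
rot first: rotvec [-0.0076  0.0004 -0.0038] | shift now-axes cm [ 0.2   5.26 -0.02] | shift after-rot cm [0.18 5.26 0.02]
```

Accurate now; descend gently.

Request:
servo_tool:
  commands: [-0.007,0,-0.004,0.2,0.7,0,1,0,0,0,0,0.8,0,1,0,0,0,0,0.8,0,1,0,0,0,0,0.8,0,1,0,0,0,0,0.8,0,1,0,0,0,0,0,0,1,0,0,0,0,0,0,1]

```text
t: 4.65
tool_pos: [0.5196, 0.2646, 0.0254]
tool_rot: [-0.563, 1.895, -1.895]
contact_force: [0.3, 0.2, 0.8]
opening: 0.0853
```

```bash
python3 nav.py .5205 .265 .016 33; python3 - <<'E'
from h import *
s=grab('side','3')
cv2.imwrite('pics/z6.png',cv2.resize(s['frame'][225:325,195:325,::-1],None,fx=6,fy=6,interpolation=cv2.INTER_CUBIC))
E
```

```text
t 4.65 pos [0.5196 0.2646 0.0254] yaw 33.01 op 0.0853 F [0.3 0.2 0.8] M [0.03 0.04 0.02]
rot first: rotvec [0.0003 0.0002 0.0019] | shift now-axes cm [-0.1   0.94  0.01] | shift after-rot cm [-0.1   0.94  0.01]
```

View pics/z6.png

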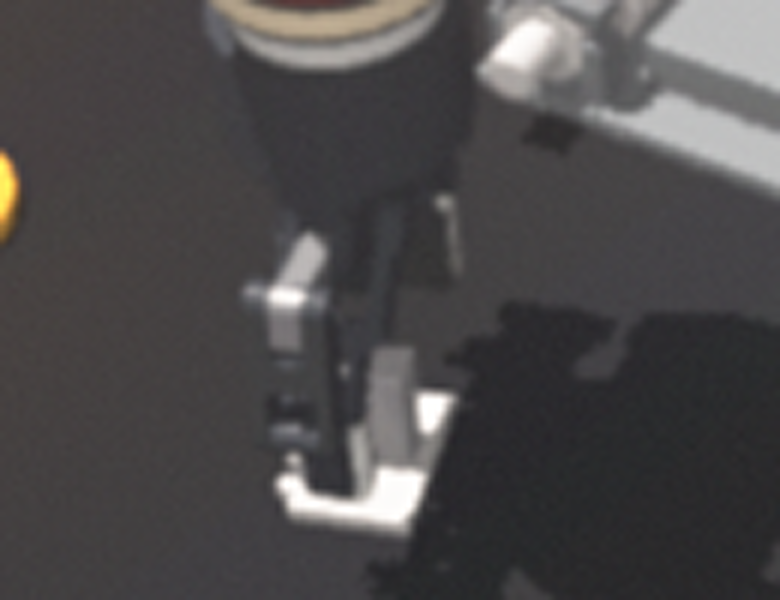

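Request:
servo_tool:
  commands: [0,0,0,-0.1,0.5,0,1,0,0,0,0,0.4,0,1,0,0,0,0,0,0,0.6,0,0,0,0,0,0,0.4,0,0,0,0,0,0,0.25,0,0,0,0,0,0,0.15,0,0,0,0,0,0,0,0,0,0,0,0,0,0,0,0,0,0,0,0,0]
  grip_force: 40

```text
t: 5.6
tool_pos: [0.5214, 0.2655, 0.0171]
tool_rot: [-0.561, 1.894, -1.894]
contact_force: [0.6, -0.9, -0.9]
opening: 0.0154
```

```bash
python3 nav.py .5205 .265 .016 33; python3 - <<'E'
from h import *
s=grab('side','4')
cv2.imwrite('pics/z7.png',cv2.resize(s['frame'][225:325,195:325,::-1],None,fx=6,fy=6,interpolation=cv2.INTER_CUBIC))
E
```

```text
t 5.6 pos [0.5214 0.2655 0.0171] yaw 33.02 op 0.0154 F [ 0.6 -0.9 -0.9] M [0.   0.   0.03]
rot first: rotvec [-0.0003  0.0003 -0.0004] | shift now-axes cm [ 0.1   0.11 -0.  ] | shift after-rot cm [ 0.1   0.11 -0.  ]
```

View pics/z7.png

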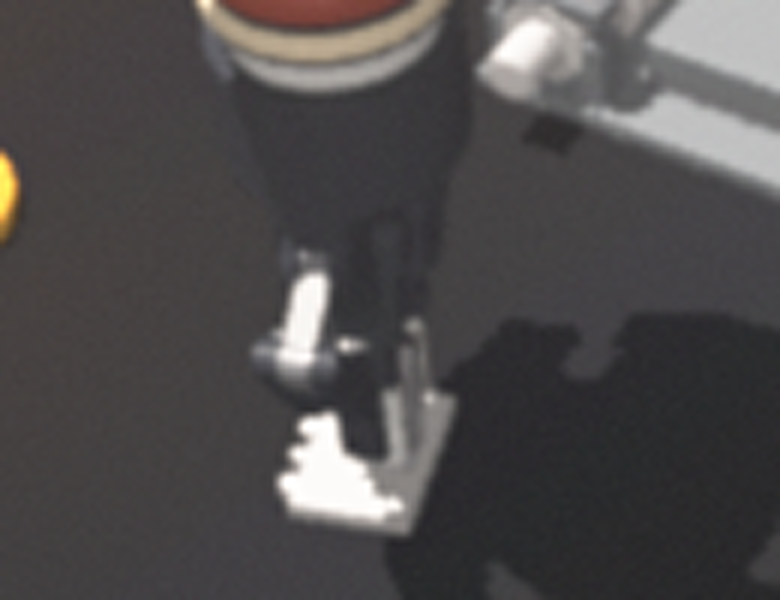

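```bash
cat > ph.py <<'E'
from h import *
yaw=np.radians(14.65); ex=np.array([np.cos(yaw),np.sin(yaw),0]); ey=np.array([-np.sin(yaw),np.cos(yaw),0])
O=np.array([.5973,-.0135,0]); A=O+.045*ex+np.array([0,0,.033])
import sys
tag=sys.argv[1] if len(sys.argv)>1 else '0'
ys=np.arange(-.060,.0601,.0005)
for n in('top','side'):
    d=load(n,tag); g=cv2.cvtColor(d['frame'],cv2.COLOR_RGB2GRAY).astype(np.float32)
    for th in range(-90,70,10):
        a=np.radians(th)   # angle from up, negative toward ledge
        P=A+np.outer(ys,ey)+.0215*(np.sin(a)*ex+np.cos(a)*np.array([0,0,1]))
        p=proj(d,P).astype(np.float32); v=cv2.remap(g,p[:,:1].copy(),p[:,1:].copy(),cv2.INTER_CUBIC).ravel()
        v=v-np.polyval(np.polyfit(ys,v,3),ys)
        c=(v*np.exp(-2j*np.pi*ys/.012)).mean(); 
        print(n,th,'amp',abs(2*c).round(1),'bright at y=',(-np.angle(c)/2/np.pi*12).round(2),'std',v.std().round(1))
E
python3 ph.py
```

```text
top -90 amp 1.6 bright at y= 3.2 std 1.5
top -80 amp 1.0 bright at y= 4.88 std 1.3
top -70 amp 4.9 bright at y= -3.93 std 3.9
top -60 amp 16.2 bright at y= -3.58 std 12.0
top -50 amp 22.3 bright at y= -3.67 std 16.7
top -40 amp 17.3 bright at y= -3.74 std 14.0
top -30 amp 11.4 bright at y= -3.81 std 12.4
top -20 amp 10.4 bright at y= -3.99 std 12.2
top -10 amp 10.2 bright at y= -4.36 std 13.7
top 0 amp 5.8 bright at y= -4.87 std 14.0
top 10 amp 9.4 bright at y= -4.15 std 13.7
top 20 amp 11.0 bright at y= -4.1 std 12.4
top 30 amp 12.0 bright at y= -3.98 std 13.6
top 40 amp 16.5 bright at y= -3.95 std 14.4
top 50 amp 15.0 bright at y= -4.37 std 14.0
top 60 amp 6.2 bright at y= -5.4 std 10.4
side -90 amp 3.4 bright at y= 0.16 std 2.6
side -80 amp 3.8 bright at y= 1.4 std 2.9
side -70 amp 2.2 bright at y= 2.27 std 1.9
side -60 amp 1.8 bright at y= -5.54 std 2.7
side -50 amp 6.9 bright at y= -4.68 std 5.1
side -40 amp 12.4 bright at y= -4.3 std 9.0
side -30 amp 16.0 bright at y= -4.11 std 11.6
side -20 amp 17.6 bright at y= -4.0 std 13.0
side -10 amp 16.6 bright at y= -3.63 std 12.1
side 0 amp 14.3 bright at y= -3.76 std 10.9
side 10 amp 11.7 bright at y= -3.71 std 9.1
side 20 amp 8.5 bright at y= -4.12 std 7.0
side 30 amp 5.0 bright at y= -4.53 std 7.0
side 40 amp 4.5 bright at y= -5.74 std 15.0
side 50 amp 3.7 bright at y= 3.42 std 20.6
side 60 amp 4.0 bright at y= 0.0 std 20.3
```

Request:
servo_tool:
  commands: [0,0,0,0,-0.5,0,0,0,0,0,0,-1,0,0,0,0,0,0,-1.5,0,0,0,0,0,0,-1.5,0,0,0,0,0,0,-1.5,0,0,0,0,0,0,-1.5,0,0,0,0,0,0,-1.0,0,0,0,0,0,0,0,0,0,0,0,0,0,0,0,0]

```text
t: 6.55
tool_pos: [0.5224, 0.2659, 0.1125]
tool_rot: [-0.556, 1.893, -1.892]
contact_force: [-0.5, 0.3, -1.0]
opening: 0.0155
```

```bash
cat > rn.py <<'E'
import sys
from nav import *
# rest-frame nav: gx gy (mm, grip in rest frame), z(m)
YAW=float(14.65); a=np.radians(YAW); ex=np.array([np.cos(a),np.sin(a),0]); ey=np.array([-np.sin(a),np.cos(a),0]); O=np.array([.5973,-.0135,0])
def rn(gx,gy,z):
    p=O+ex*gx/1000+ey*gy/1000; nav(p[0],p[1],z,YAW)
    o=monitor.get_obs(); q=np.array(o['tool_pos'])-O; F=np.array(o['contact_force']); print('rest-frame TCP mm',(q@ex*1000).round(2),(q@ey*1000).round(2),'z',round(q[2]*1000,2),'F rest',(F@ex).round(1),(F@ey).round(1),F[2].round(1))
if __name__=='__main__': rn(*map(float,sys.argv[1:4]))
E
python3 rn.py -24 -3.9 .1
```

```text
t 6.55 pos [0.5224 0.2659 0.1125] yaw 33.02 op 0.0155 F [-0.5  0.3 -1. ] M [-0.03 -0.02 -0.04]
rot first: rotvec [-0.0005  0.3206 -0.0048] | shift now-axes cm [11.35  1.23 27.13] | shift after-rot cm [ 2.22  1.25 29.32]
rest-frame TCP mm -1.84 289.32 z 112.47 F rest -0.4 0.4 -1.0
```

Request:
servo_tool:
  commands: [0,0,0,0.4,0,1.0,0,0,0,0,0.85,0,2.0,0,0,0,0,0.85,0,2.0,0,0,0,0,0.85,0,2.0,0,0,0,0,0.85,0,2.0,0,0,0,0,0.85,0,2.0,0,0,0,0,0.85,0,2.0,0,0,0,0,0.85,0,2.0,0,0,0,0,0.85,0,2.0,0,0,0,0,0.85,0,2.0,0,0,0,0,0.85,0,2.0,0,0,0,0,0.85,0,2.0,0,0,0,0,0.6,0,1.2,0,0,0.08,0,0,0,0,0,0,0.08,0,0,0,0,0,0,0.08,0,0,0,0,0,0,0.06,0,0,0,0,0,0,0,0,0,0,0,0]

```text
t: 8.35
tool_pos: [0.5561, -0.0151, 0.0933]
tool_rot: [-0.306, 2.096, -2.093]
contact_force: [-0.1, 0.6, -2.1]
opening: 0.0151
```

```bash
python3 rn.py -24 -3.9 .08; python3 - <<'E'
from h import *
t=grab('top','5')
cv2.imwrite('pics/z8.png',cv2.resize(t['frame'][130:260,240:400,::-1],None,fx=5,fy=5,interpolation=cv2.INTER_CUBIC))
E
```

```text
t 8.35 pos [ 0.5561 -0.0151  0.0933] yaw 14.96 op 0.0151 F [-0.1  0.6 -2.1] M [-0.    0.01 -0.02]
rot first: rotvec [0.0052 0.0054 0.029 ] | shift now-axes cm [-1.65  1.27  1.3 ] | shift after-rot cm [-1.62  1.33  1.28]
rest-frame TCP mm -40.22 8.9 z 93.29 F rest 0.0 0.6 -2.1
```

View pics/z8.png

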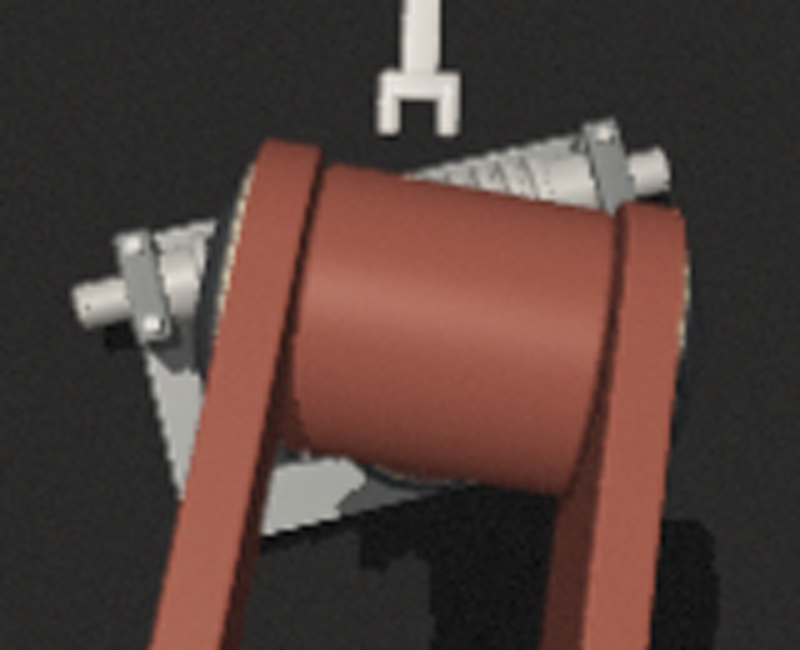

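Request:
servo_tool:
  commands: [0.005,0.005,0.028,-0.6,0.3,0.5,0,0,0,0,-0.8,0.5,0.5,0,0,0,0,0,0.5,0.2,0,0,0,0,0,0,0,0,0,0,0,0,0,0,0]

```text
t: 8.9
tool_pos: [0.5724, -0.0234, 0.0778]
tool_rot: [-0.278, 2.085, -2.082]
contact_force: [0.0, 0.4, -1.6]
opening: 0.0154
```

```bash
python3 rn.py -24 -3.9 .055; python3 - <<'E'
from h import *
t=grab('side','6')
cv2.imwrite('pics/z9.png',cv2.resize(t['frame'][145:265,255:395,::-1],None,fx=5,fy=5,interpolation=cv2.INTER_CUBIC))
E
```

```text
t 8.9 pos [ 0.5724 -0.0234  0.0778] yaw 14.98 op 0.0154 F [ 0.   0.4 -1.6] M [-0.01  0.02  0.  ]
rot first: rotvec [0.0017 0.0057 0.004 ] | shift now-axes cm [-0.27  2.28  0.06] | shift after-rot cm [-0.26  2.28  0.06]
rest-frame TCP mm -26.59 -3.31 z 77.77 F rest 0.1 0.4 -1.6
```

View pics/z9.png

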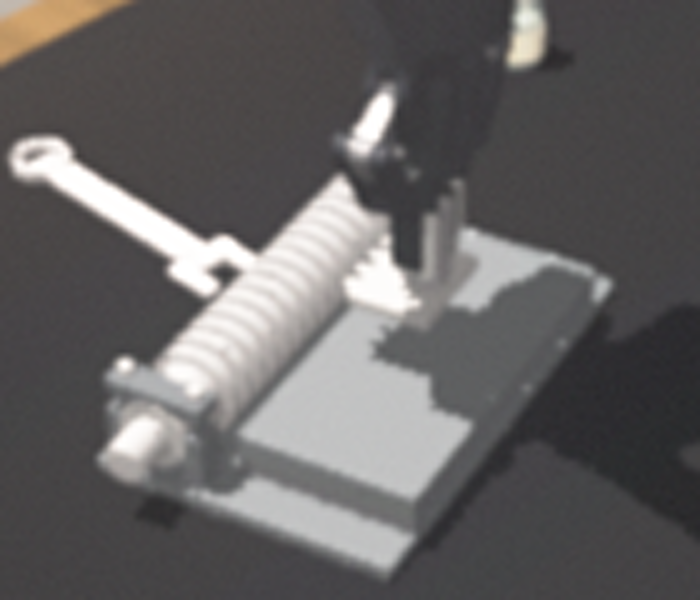

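Request:
servo_tool:
  commands: [0.0,0.005,0.003,0.1,0.5,0.05,0,0,0,0,0,0.7,0,0,0,0,0,0,0.7,0,0,0,0,0,0,0.5,0,0,0,0,0,0,0.2,0,0,0,0,0,0,0,0,0,0,0,0,0,0,0,0]

```text
t: 9.65
tool_pos: [0.5706, -0.0237, 0.0489]
tool_rot: [-0.272, 2.088, -2.083]
contact_force: [-0.2, -0.7, -1.5]
opening: 0.0157
```

```bash
python3 rn.py -24 -3.9 .047
```

```text
t 9.65 pos [ 0.5706 -0.0237  0.0489] yaw 14.71 op 0.0157 F [-0.2 -0.7 -1.5] M [ 0.04 -0.02 -0.01]
rot first: rotvec [0.0023 0.0011 0.0021] | shift now-axes cm [-0.44  0.19  0.08] | shift after-rot cm [-0.44  0.19  0.08]
rest-frame TCP mm -28.44 -3.13 z 48.94 F rest -0.4 -0.6 -1.5
```

Request:
servo_tool:
  commands: [0.002,0.001,0.002,-0.2,0.1,0.05,0,0,0,0,0,0.1,0,0,0,0,0,0,0,0,0]

```text
t: 9.95
tool_pos: [0.5734, -0.0238, 0.0475]
tool_rot: [-0.267, 2.084, -2.085]
contact_force: [1.0, 0.1, -1.7]
opening: 0.0155
```

```bash
python3 rn.py -24 -3.9 .047
```

```text
t 9.95 pos [ 0.5734 -0.0238  0.0475] yaw 14.65 op 0.0155 F [ 1.   0.1 -1.7] M [ 0.02 -0.    0.02]
rot first: rotvec [-0.0004  0.     -0.0013] | shift now-axes cm [-0.17  0.05 -0.  ] | shift after-rot cm [-0.17  0.05 -0.  ]
rest-frame TCP mm -25.71 -3.9 z 47.5 F rest 1.0 -0.2 -1.7
```

Request:
servo_tool:
  commands: [0,0,0,0,0.05,0,0,0,0,0,0,0.05,0,0,0,0,0,0,0,0,0]

```text
t: 10.25
tool_pos: [0.5738, -0.0238, 0.0472]
tool_rot: [-0.266, 2.084, -2.085]
contact_force: [-0.5, -1.1, -1.6]
opening: 0.0152
```

```bash
python3 rn.py -24 -3.9 .047; python3 - <<'E'
from h import *
t=grab('side','7')
cv2.imwrite('pics/z10.png',cv2.resize(t['frame'][170:230,310:370,::-1],None,fx=10,fy=10,interpolation=cv2.INTER_CUBIC))
E
```

```text
t 10.25 pos [ 0.5738 -0.0238  0.0472] yaw 14.65 op 0.0152 F [-0.5 -1.1 -1.6] M [-0.01  0.02 -0.  ]
rot first: rotvec [-0.0007  0.0001 -0.002 ] | shift now-axes cm [-0.13  0.02 -0.01] | shift after-rot cm [-0.13  0.02 -0.01]
rest-frame TCP mm -25.31 -4.04 z 47.18 F rest -0.7 -0.9 -1.6
```

View pics/z10.png

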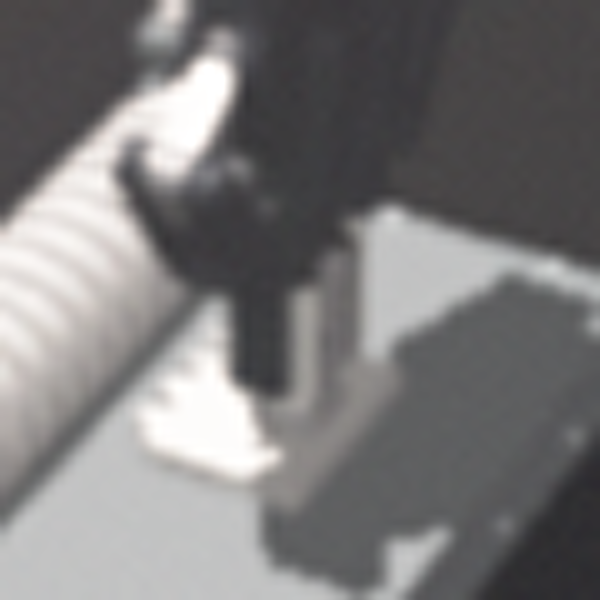

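Request:
servo_tool:
  commands: [0,0,0,0,0.08,0,0,0,0,0,0,0.08,0,0,0,0,0,0,0,0,0]

```text
t: 10.6
tool_pos: [0.5741, -0.0239, 0.0472]
tool_rot: [-0.266, 2.084, -2.085]
contact_force: [0.3, 0.4, -0.8]
opening: 0.0155
```

```bash
python3 rn.py -24 -3.9 .047
```

```text
t 10.6 pos [ 0.5741 -0.0239  0.0472] yaw 14.66 op 0.0155 F [ 0.3  0.4 -0.8] M [-0.02  0.04  0.05]
rot first: rotvec [-0.0008  0.0002 -0.0019] | shift now-axes cm [-0.1   0.02 -0.03] | shift after-rot cm [-0.1   0.02 -0.03]
rest-frame TCP mm -25.04 -4.16 z 47.16 F rest 0.4 0.3 -0.8
```

Request:
servo_tool:
  commands: [0,0,0,0,0.1,0,0,0,0,0,0,0.1,0,0]

```text
t: 10.8
tool_pos: [0.5743, -0.0239, 0.047]
tool_rot: [-0.267, 2.084, -2.085]
contact_force: [-4.6, 0.4, 8.1]
opening: 0.0153
```

```bash
python3 rn.py -24 -3.9 .047
```

```text
t 10.8 pos [ 0.5743 -0.0239  0.047 ] yaw 14.67 op 0.0153 F [-4.6  0.4  8.1] M [0.18 0.81 0.05]
rot first: rotvec [-0.0006  0.0004 -0.0011] | shift now-axes cm [-0.08  0.   -0.03] | shift after-rot cm [-0.08  0.   -0.03]
rest-frame TCP mm -24.83 -4.25 z 47.04 F rest -4.4 1.6 8.1
```

Request:
servo_tool:
  commands: [0,0,0,-0.15,0.01,-0.01,0,0,0,0,-0.15,0.02,-0.01,0,0,0,0,-0.15,0.02,0,0,0,0,0,-0.15,0.02,0,0,0,0,0,-0.15,0.02,0,0,0,0,0,-0.15,0.02,0,0]

```text
t: 11.4
tool_pos: [0.584, -0.0218, 0.047]
tool_rot: [-0.267, 2.083, -2.086]
contact_force: [-1.4, 0.7, 4.1]
opening: 0.0153
```

```bash
python3 rn.py -10 -3.9 .047
```

```text
t 11.4 pos [ 0.584  -0.0218  0.047 ] yaw 14.68 op 0.0153 F [-1.4  0.7  4.1] M [0.03 0.44 0.02]
rot first: rotvec [-0.0015  0.0005 -0.0012] | shift now-axes cm [-0.5   0.   -0.07] | shift after-rot cm [-0.5   0.   -0.07]
rest-frame TCP mm -14.96 -4.65 z 47.04 F rest -1.2 1.0 4.1
```

Request:
servo_tool:
  commands: [0,0,0,-0.1,0.02,-0.05,0,0,0,0,-0.1,0.02,-0.03,0,0,0,0,-0.1,0.02,-0.02,0]

```text
t: 11.7
tool_pos: [0.5873, -0.0204, 0.0471]
tool_rot: [-0.267, 2.081, -2.087]
contact_force: [-3.2, -1.1, 5.4]
opening: 0.0157
```

```bash
python3 rn.py -3.6 -3.9 .047;  python3 - <<'E'
from h import *
t=grab('side','8')
cv2.imwrite('pics/z11.png',cv2.resize(t['frame'][170:230,310:370,::-1],None,fx=10,fy=10,interpolation=cv2.INTER_CUBIC))
E
```

```text
t 11.7 pos [ 0.5873 -0.0204  0.0471] yaw 14.69 op 0.0157 F [-3.2 -1.1  5.4] M [-0.03  0.6   0.01]
rot first: rotvec [-0.0026  0.0007 -0.0014] | shift now-axes cm [-0.78  0.01 -0.03] | shift after-rot cm [-0.78  0.01 -0.03]
rest-frame TCP mm -11.38 -4.17 z 47.1 F rest -3.4 -0.3 5.4
```

View pics/z11.png

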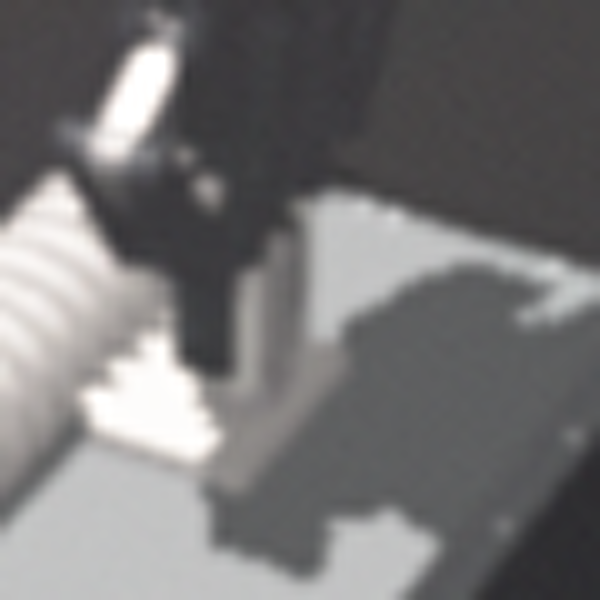

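Request:
servo_tool:
  commands: [-0.002,0,-0.001,-0.1,0.01,-0.02,0,0,0,0,-0.1,0.01,-0.02,0,0,0,0,-0.1,0.01,-0.01,0]

```text
t: 12.05
tool_pos: [0.5906, -0.0192, 0.0471]
tool_rot: [-0.267, 2.084, -2.085]
contact_force: [-3.3, -0.9, 5.4]
opening: 0.0154
```

```bash
python3 rn.py -3.6 -3.9 .047
```

```text
t 12.05 pos [ 0.5906 -0.0192  0.0471] yaw 14.68 op 0.0154 F [-3.3 -0.9  5.4] M [-0.08  0.46 -0.03]
rot first: rotvec [-0.0009  0.0005 -0.0009] | shift now-axes cm [-0.43  0.01  0.01] | shift after-rot cm [-0.43  0.01  0.01]
rest-frame TCP mm -7.92 -3.8 z 47.06 F rest -3.5 -0.0 5.4
```

Request:
servo_tool:
  commands: [0,0,0,-0.1,0.01,0,0,0,0,0,-0.1,0.01,0,0]

```text
t: 12.25
tool_pos: [0.5927, -0.0186, 0.0471]
tool_rot: [-0.267, 2.084, -2.085]
contact_force: [-3.4, -1.6, 5.1]
opening: 0.0155
```

```bash
python3 rn.py -3.6 -3.9 .047
```

```text
t 12.25 pos [ 0.5927 -0.0186  0.0471] yaw 14.67 op 0.0155 F [-3.4 -1.6  5.1] M [-0.07  0.55 -0.02]
rot first: rotvec [-0.0008  0.0004 -0.0008] | shift now-axes cm [-0.21  0.01  0.02] | shift after-rot cm [-0.21  0.01  0.02]
rest-frame TCP mm -5.73 -3.74 z 47.06 F rest -3.7 -0.7 5.1
```

Request:
servo_tool:
  commands: [0,0,0,-0.1,0.01,0,0,0,0,0,-0.1,0.01,0,0]

```text
t: 12.45
tool_pos: [0.5947, -0.018, 0.047]
tool_rot: [-0.268, 2.084, -2.086]
contact_force: [-2.9, 0.2, 5.5]
opening: 0.0154
```

```bash
python3 rn.py -3.6 -3.9 .047
```

```text
t 12.45 pos [ 0.5947 -0.018   0.047 ] yaw 14.67 op 0.0154 F [-2.9  0.2  5.5] M [-0.12  0.58 -0.02]
rot first: rotvec [-0.0008  0.0004 -0.0004] | shift now-axes cm [-0.01  0.    0.02] | shift after-rot cm [-0.01  0.    0.02]
rest-frame TCP mm -3.7 -3.7 z 47.03 F rest -2.7 0.9 5.5
```

Request:
servo_tool:
  commands: [0,0,0,-0.1,0.01,0,0]

```text
t: 12.55
tool_pos: [0.5957, -0.0178, 0.0471]
tool_rot: [-0.268, 2.084, -2.086]
contact_force: [-3.3, -0.7, 5.4]
opening: 0.0157
```

```bash
python3 rn.py -3.6 -3.9 .047
```

```text
t 12.55 pos [ 0.5957 -0.0178  0.0471] yaw 14.67 op 0.0157 F [-3.3 -0.7  5.4] M [-0.12  0.58  0.04]
rot first: rotvec [-0.0008  0.0004 -0.0002] | shift now-axes cm [0.09 0.01 0.02] | shift after-rot cm [0.09 0.01 0.02]
rest-frame TCP mm -2.66 -3.7 z 47.08 F rest -3.4 0.2 5.4
```

Request:
servo_tool:
  commands: [0,0,0,-0.1,0.01,0,0]

```text
t: 12.65
tool_pos: [0.5962, -0.0176, 0.0471]
tool_rot: [-0.27, 2.085, -2.086]
contact_force: [-8.1, -1.9, 7.9]
opening: 0.0153
```

```bash
python3 rn.py -3.6 -3.9 .047
```

```text
t 12.65 pos [ 0.5962 -0.0176  0.0471] yaw 14.68 op 0.0153 F [-8.1 -1.9  7.9] M [-0.3   1.21 -0.  ]
rot first: rotvec [-0.0007  0.0005  0.0017] | shift now-axes cm [0.15 0.01 0.03] | shift after-rot cm [0.15 0.01 0.03]
rest-frame TCP mm -2.14 -3.64 z 47.08 F rest -8.3 0.2 7.9
```

Request:
servo_tool:
  commands: [0,0,0,-0.05,0.01,0.1,0]

```text
t: 12.75
tool_pos: [0.5962, -0.0176, 0.0471]
tool_rot: [-0.273, 2.088, -2.085]
contact_force: [-6.4, 3.3, 8.9]
opening: 0.0155
```

```bash
python3 rn.py -3.6 -3.9 .047
```

```text
t 12.75 pos [ 0.5962 -0.0176  0.0471] yaw 14.67 op 0.0155 F [-6.4  3.3  8.9] M [ 0.55  1.03 -0.01]
rot first: rotvec [0.0015 0.0003 0.0036] | shift now-axes cm [0.15 0.01 0.02] | shift after-rot cm [0.15 0.01 0.02]
rest-frame TCP mm -2.15 -3.73 z 47.13 F rest -5.4 4.8 8.9
```

Request:
servo_tool:
  commands: [0,0,0,-0.05,0.01,-0.1,0]

```text
t: 12.85
tool_pos: [0.5962, -0.0174, 0.0471]
tool_rot: [-0.274, 2.086, -2.088]
contact_force: [-3.4, -6.8, 4.5]
opening: 0.0153
```

```bash
python3 rn.py -3.6 -3.9 .047; python3 - <<'E'
from h import *
t=grab('side','9')
cv2.imwrite('pics/z12.png',cv2.resize(t['frame'][170:230,290:350,::-1],None,fx=10,fy=10,interpolation=cv2.INTER_CUBIC))
E
```

```text
t 12.85 pos [ 0.5962 -0.0174  0.0471] yaw 14.68 op 0.0153 F [-3.4 -6.8  4.5] M [-1.14  0.53 -0.1 ]
rot first: rotvec [-0.0003  0.0006  0.005 ] | shift now-axes cm [0.15 0.01 0.05] | shift after-rot cm [0.15 0.01 0.05]
rest-frame TCP mm -2.09 -3.44 z 47.11 F rest -5.0 -5.7 4.5
```

View pics/z12.png

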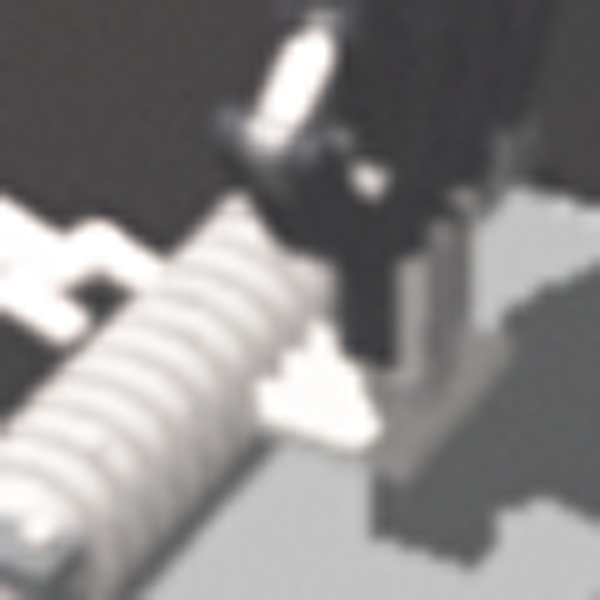

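Request:
servo_tool:
  commands: [0,0,0.005,0,0,0.01,0,0,0,0.001,-0.1,0.01,0,0,0,0,0.001,-0.1,0.01,0,0,0,0,0.001,-0.1,0.01,0,0,0,0,0.001,-0.1,0.01,0,0]

```text
t: 13.4
tool_pos: [0.5962, -0.0174, 0.0472]
tool_rot: [-0.277, 2.088, -2.089]
contact_force: [-6.7, -2.1, 7.8]
opening: 0.0156
```

```bash
python3 rn.py -3.6 -3.9 .047
```

```text
t 13.4 pos [ 0.5962 -0.0174  0.0472] yaw 14.67 op 0.0156 F [-6.7 -2.1  7.8] M [-0.33  1.08 -0.03]
rot first: rotvec [0.0005 0.0003 0.0074] | shift now-axes cm [0.16 0.02 0.04] | shift after-rot cm [0.16 0.02 0.04]
rest-frame TCP mm -2.02 -3.5 z 47.18 F rest -7.1 -0.4 7.8
```

Request:
servo_tool:
  commands: [0,0,0.008,0,0,0,0,0,0,0.008,0,0,0,0,0,0,0.008,-0.05,0,0,0]

```text
t: 13.7
tool_pos: [0.596, -0.0174, 0.0471]
tool_rot: [-0.252, 2.081, -2.076]
contact_force: [-5.9, -2.3, 8.2]
opening: 0.0152
```

```bash
python3 rn.py -3.6 -3.9 .047
```

```text
t 13.7 pos [ 0.596  -0.0174  0.0471] yaw 14.67 op 0.0152 F [-5.9 -2.3  8.2] M [-0.41  1.22 -0.02]
rot first: rotvec [ 0.0005  0.0004 -0.0151] | shift now-axes cm [0.13 0.01 0.04] | shift after-rot cm [0.13 0.01 0.04]
rest-frame TCP mm -2.26 -3.46 z 47.14 F rest -6.3 -0.7 8.2
```

Request:
servo_tool:
  commands: [0,0,-0.013,0,0,0,0,0,0,0,-0.05,0.01,0,0,0,0,0,-0.08,0.01,0,0]

```text
t: 14.0
tool_pos: [0.5961, -0.0174, 0.0471]
tool_rot: [-0.27, 2.086, -2.085]
contact_force: [-7.8, -2.2, 8.5]
opening: 0.0154
```

```bash
python3 rn.py -3.6 -3.9 .047
```

```text
t 14.0 pos [ 0.5961 -0.0174  0.0471] yaw 14.67 op 0.0154 F [-7.8 -2.2  8.5] M [-0.44  1.21 -0.12]
rot first: rotvec [0.0005 0.0004 0.0014] | shift now-axes cm [0.15 0.01 0.04] | shift after-rot cm [0.15 0.01 0.04]
rest-frame TCP mm -2.14 -3.47 z 47.06 F rest -8.1 -0.1 8.5
```

Good: level, ~8 N push. Hold the steady push for about 1.2 s.

Request:
servo_tool:
  commands: [0,0,0.001,-0.08,0.01,0,0,0,0,0.001,-0.08,0.01,0,0,0,0,0.001,-0.08,0.01,0,0,0,0,0.001,-0.08,0.01,0,0,0,0,0.001,-0.08,0.01,0,0,0,0,0.001,-0.08,0.01,0,0,0,0,0.001,-0.08,0.01,0,0,0,0,0.001,-0.08,0.01,0,0,0,0,0.001,-0.08,0.01,0,0,0,0,0.001,-0.08,0.01,0,0,0,0,0.001,-0.08,0.01,0,0,0,0,0.001,-0.08,0.01,0,0]

```text
t: 15.2
tool_pos: [0.5964, -0.0174, 0.0474]
tool_rot: [-0.291, 2.092, -2.093]
contact_force: [-7.2, -1.7, 8.1]
opening: 0.0153
```

```bash
python3 rn.py -3.6 -3.9 .047
```

```text
t 15.2 pos [ 0.5964 -0.0174  0.0474] yaw 14.74 op 0.0153 F [-7.2 -1.7  8.1] M [-0.37  1.05 -0.07]
rot first: rotvec [0.0021 0.0016 0.0193] | shift now-axes cm [0.17 0.04 0.04] | shift after-rot cm [0.17 0.04 0.04]
rest-frame TCP mm -1.88 -3.51 z 47.36 F rest -7.4 0.2 8.1
```

Request:
servo_tool:
  commands: [0,0,0.018,0,0,0,0,0,0,0,0,0.05,0,0,0,0,0.002,-0.05,0.02,0,0]

```text
t: 15.5
tool_pos: [0.5961, -0.0174, 0.0471]
tool_rot: [-0.272, 2.087, -2.083]
contact_force: [-5.9, -1.3, 7.1]
opening: 0.0156
```

```bash
python3 rn.py -3.6 -3.9 .047
```

```text
t 15.5 pos [ 0.5961 -0.0174  0.0471] yaw 14.76 op 0.0156 F [-5.9 -1.3  7.1] M [-0.42  1.   -0.08]
rot first: rotvec [0.0021 0.0019 0.0015] | shift now-axes cm [0.15 0.01 0.04] | shift after-rot cm [0.15 0.01 0.04]
rest-frame TCP mm -2.12 -3.51 z 47.12 F rest -6.0 0.3 7.1
```

Request:
servo_tool:
  commands: [0.001,0.001,0.003,-0.07,0.02,0,0,0,0,0.003,-0.07,0.02,0,0,0,0,0.003,-0.07,0.02,0,0,0,0,0.003,-0.07,0.02,0,0,0,0,0.003,-0.07,0.02,0,0,0,0,0.003,-0.07,0.02,0,0,0,0,0.003,-0.07,0.02,0,0,0,0,0.003,-0.07,0.02,0,0,0,0,0.003,-0.07,0.02,0,0,0,0,0.003,-0.07,0.02,0,0,0,0,0.003,-0.07,0.02,0,0,0,0,0.003,-0.07,0.02,0,0]

```text
t: 16.7
tool_pos: [0.5961, -0.0174, 0.0471]
tool_rot: [-0.262, 2.083, -2.077]
contact_force: [-6.6, -1.2, 8.8]
opening: 0.0153
```

```bash
python3 rn.py -3.6 -3.9 .047
```

```text
t 16.7 pos [ 0.5961 -0.0174  0.0471] yaw 14.81 op 0.0153 F [-6.6 -1.2  8.8] M [-0.36  1.22 -0.06]
rot first: rotvec [ 0.0018  0.0028 -0.0084] | shift now-axes cm [0.15 0.01 0.04] | shift after-rot cm [0.15 0.01 0.04]
rest-frame TCP mm -2.12 -3.49 z 47.07 F rest -6.7 0.5 8.8
```

Request:
servo_tool:
  commands: [0,0,-0.007,0,0,0,0,0,0,0,0,0,0,0,0,0,0,0,0,0,0.25,0,0,0,0,0,0,0.35,0,0,0,0,0,0,0.45,0,0,0,0,0,0,0.5,0,0,0,0,0,0,0.5]

```text
t: 17.4
tool_pos: [0.5963, -0.0162, 0.0448]
tool_rot: [-0.268, 2.086, -2.078]
contact_force: [0.2, 0.1, -0.1]
opening: 0.0428
```

```bash
python3 rn.py -3.6 -3.9 .047; python3 - <<'E'
from h import *
t=grab('side','10')
cv2.imwrite('pics/z13.png',cv2.resize(t['frame'][170:230,290:350,::-1],None,fx=10,fy=10,interpolation=cv2.INTER_CUBIC))
E
```

```text
t 17.4 pos [ 0.5963 -0.0162  0.0448] yaw 14.81 op 0.0428 F [ 0.2  0.1 -0.1] M [ 0.01 -0.   -0.02]
rot first: rotvec [ 0.0034  0.0028 -0.0035] | shift now-axes cm [ 0.2  -0.22  0.15] | shift after-rot cm [ 0.2  -0.22  0.15]
rest-frame TCP mm -1.63 -2.41 z 44.76 F rest 0.2 -0.0 -0.1
```

View pics/z13.png

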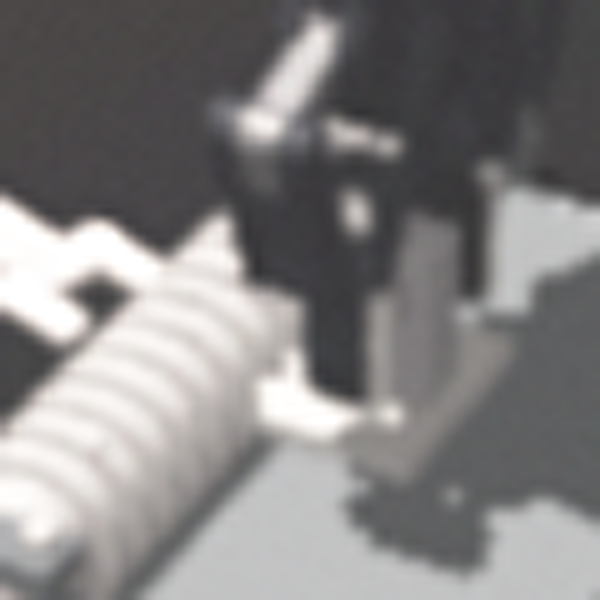

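Request:
servo_tool:
  commands: [0,0,0,0,-0.5,0,0.5,0,0,0,0,-0.8,0,0.5,0,0,0,0,-1,0,0.5,0,0,0,0,-1,0,0.5,0,0,0,0,-1,0,0.5,0,0,0,0,-1,0,0.5,0,0,0,0,-1,0,0.5,0,0,0,0,0,0,0.5]

```text
t: 18.25
tool_pos: [0.5975, -0.0167, 0.1159]
tool_rot: [-0.263, 2.083, -2.078]
contact_force: [0.6, -0.6, 0.0]
opening: 0.0429
```

```bash
python3 rn.py -3.6 -3.9 .2
```

```text
t 18.25 pos [ 0.5975 -0.0167  0.1159] yaw 14.81 op 0.0429 F [ 0.6 -0.6  0. ] M [-0.    0.03  0.01]
rot first: rotvec [ 0.0018  0.0028 -0.0075] | shift now-axes cm [ 0.24 -8.42  0.06] | shift after-rot cm [ 0.3  -8.41  0.07]
rest-frame TCP mm -0.57 -3.18 z 115.85 F rest 0.4 -0.7 0.0
```

Request:
servo_tool:
  commands: [0,0,0,0,-2,0,0.5,0,0,0,0,-3,0,0.5,0,0,0,0,-3,0,0.5,0,0,0,0,-2,0,0.5,0,0,0,0,-1,2,0.5,0,0,0,0,0,3,0.5,0,0,0,0.5,0,3.5,0.5,0,0,0,0.5,0,3.5,0.5,0,0,0,0.5,0,3.5,0.5,0,0,0,0.5,0,3.5,0.5,0,0,0,0.5,0,3.5,0.5,0,0,0,0.5,0,3.5,0.5,0,0,0,0.5,0,3.5,0.5,0,0,0,0.5,0,3.5,0.5,0,0,0,0.5,0,3.5,0.5,0,0,0,0.5,0,3.0,0.5,0,0,0,0,0,1.0,0.5,0,0,0,0,0,0,0.5]

```text
t: 20.05
tool_pos: [0.6512, -0.435, 0.2208]
tool_rot: [-0.276, 2.093, -2.072]
contact_force: [0.4, 0.8, -0.6]
opening: 0.0425
```

```bash
python3 - <<'E'
from h import *
t=grab('side','11');u=grab('top','11')
a=cv2.resize(t['frame'][165:240,270:370,::-1],None,fx=8,fy=7.5,interpolation=cv2.INTER_CUBIC)
cv2.imwrite('pics/z14.png',a)
cv2.imwrite('pics/z15.png',cv2.resize(u['frame'][145:245,250:380,::-1],None,fx=6,fy=6,interpolation=cv2.INTER_CUBIC))
# bystander change
for n in('top','side'):
    a=load(n,'0')['frame'].astype(int);b=load(n,'11')['frame'].astype(int)
    bx={'top':{'nut':(165,120,40,40),'vial':(415,120,45,40),'spanner':(305,80,30,85),'fine':(420,208,45,40)},'side':{'nut':(160,238,42,38),'vial':(345,130,25,33),'fine':(405,160,35,32),'spanner':(252,168,45,35)}}[n]
    for k,(x,y,w,h) in bx.items(): print(n,k,abs(a-b)[y:y+h,x:x+w].mean().round(2))
E
```

```text
top nut 1.46
top vial 1.71
top spanner 1.55
top fine 1.62
side nut 4.1
side vial 4.31
side fine 3.93
side spanner 4.08
```

View pics/z14.png

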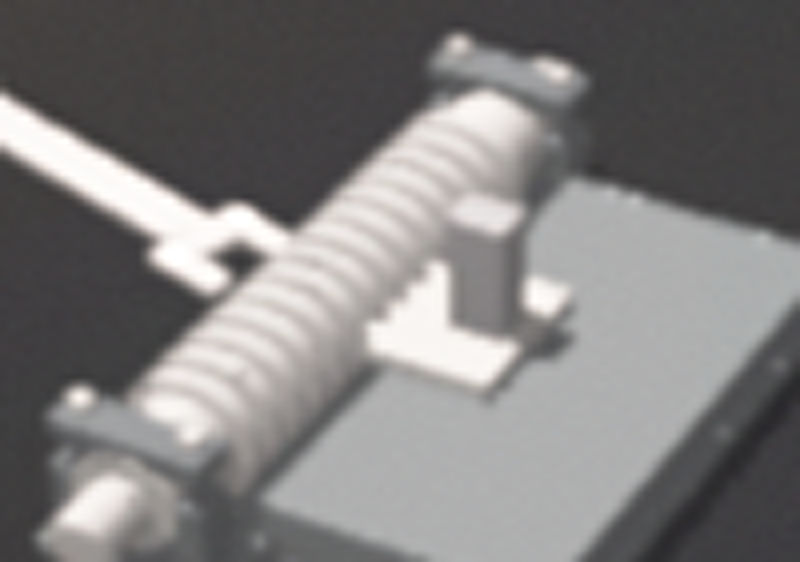

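View pics/z15.png

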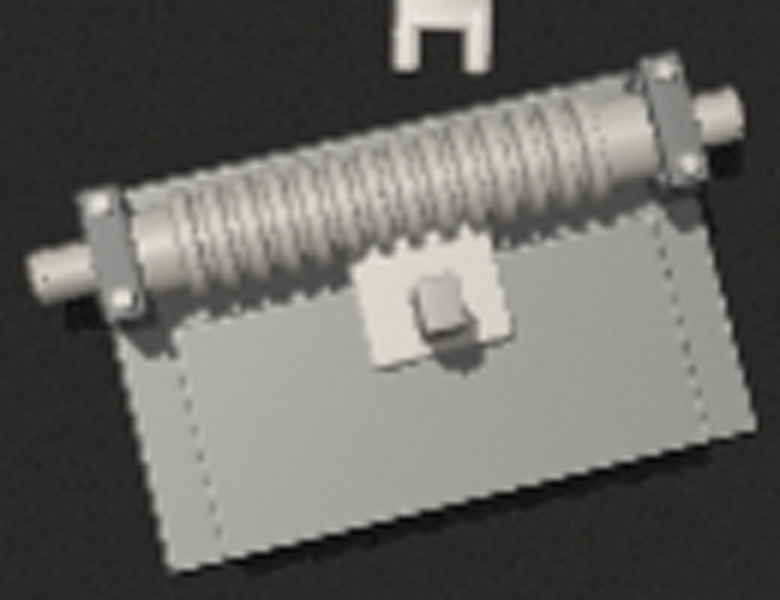

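View pics/top_11.png

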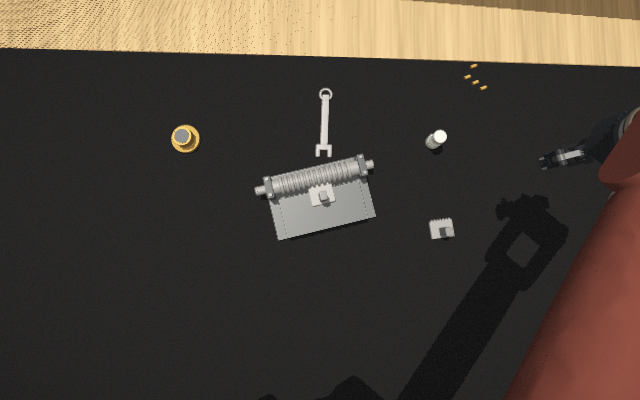

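```bash
python3 - <<'E'
from h import *
a=np.radians(14.65); ex=np.array([np.cos(a),np.sin(a),0]); ey=np.array([-np.sin(a),np.cos(a),0]); O=np.array([.5973,-.0135,0])
for n in('top','side'):
    d=load(n,'11'); g=cv2.GaussianBlur(cv2.cvtColor(d['frame'],cv2.COLOR_RGB2GRAY),(1,1),0).astype(np.float32)
    # sample along rest x lines on plane: underside back edge; ledge z .030, top .036
    E=[]
    for y in (list(np.arange(-24,-10.1,2))+list(np.arange(10,20.1,2))):
        xs=np.arange(-30,-8,.25)
        P=O+np.outer(xs/1e3,ex)+ey*y/1e3+np.array([0,0,.036])
        p=proj(d,P).astype(np.float32); v=cv2.remap(g,p[:,:1].copy(),p[:,1:].copy(),cv2.INTER_LINEAR).ravel()
        gr=np.gradient(v); k=np.argmax(gr); 
        lo=max(0,k-8);w=np.clip(gr[lo:k+9],0,None); E.append((y,(w*xs[lo:k+9]).sum()/w.sum(),gr[k]))
    E=np.array(E); ok=E[:,2]>3; print(n,E[:,:2].round(1).tolist(),ok.sum()); 
    c=np.polyfit(E[ok,0],E[ok,1],1); r=E[ok,1]-np.polyval(c,E[ok,0]); print(' back edge at y=-3.5:',np.polyval(c,-3.5).round(2),'tilt deg',np.degrees(np.arctan(c[0])).round(2),'resid',r.std().round(2))
    # left/right edges
    L=[]
    for x in (-14,-10,-6,0,6,12):
        ys=np.arange(-45,40,.25); P=O+np.outer(ys/1e3,ey)+ex*x/1e3+np.array([0,0,.036])
        p=proj(d,P).astype(np.float32); v=cv2.remap(g,p[:,:1].copy(),p[:,1:].copy(),cv2.INTER_LINEAR).ravel(); gr=np.gradient(v)
        m1=(ys<-20);m2=ys>12; L.append((x,ys[m1][np.argmax(gr[m1])],ys[m2][np.argmin(gr[m2])]))
    print(np.array(L).round(1).tolist())
    # depth heights
    for (x,y) in [(-13,-20),(-13,10),(14,-20),(14,14),(-5,-22),(-40,0)]:
        p=proj(d,[O+ex*x/1e3+ey*y/1e3+[0,0,.036]])[0].round().astype(int); q=np.array([[p[0]+i,p[1]+j] for i in(-1,0,1) for j in(-1,0,1)]); print((x,y),(np.median(dep(d,q)[:,2])*1000).round(1),end=' ')
    # block top
    u,v=np.meshgrid(np.arange(290,360),np.arange(165,240)); px=np.c_[u.ravel(),v.ravel()]; P=dep(d,px); q=P-O; X=q@ex;Y=q@ey
    m=(P[:,2]>.075)&(P[:,2]<.086)&(abs(X)<.03)&(abs(Y)<.03); print('\n block',m.sum(),(np.array([X[m].mean(),Y[m].mean(),np.median(P[m,2])])*1000).round(1), cv2.minAreaRect(np.c_[X[m],Y[m]].astype(np.float32)*1000))
E
```

```text
top [[-24.0, -16.0], [-22.0, -16.8], [-20.0, -16.8], [-18.0, -16.8], [-16.0, -16.5], [-14.0, -8.9], [-12.0, -8.8], [10.0, -16.9], [12.0, -16.4], [14.0, -16.2], [16.0, -17.1], [18.0, -17.0], [20.0, -16.8]] 13
 back edge at y=-3.5: -15.44 tilt deg -2.73 resid 2.71
[[-14.0, -31.2, 23.0], [-10.0, -30.5, 22.2], [-6.0, -30.8, 22.5], [0.0, -31.8, 21.8], [6.0, -30.5, 23.2], [12.0, -30.2, 22.8]]
(-13, -20) 36.9 (-13, 10) 38.0 (14, -20) 36.5 (14, 14) 36.7 (-5, -22) 37.1 (-40, 0) 30.6 
 block 67 [-3.7 -3.9 80.6] ((-3.2388529777526855, -4.04046106338501), (15.238052368164062, 20.003143310546875), 89.75027465820312)
side [[-24.0, -18.7], [-22.0, -19.4], [-20.0, -19.3], [-18.0, -18.3], [-16.0, -19.1], [-14.0, -20.1], [-12.0, -20.0], [10.0, -19.1], [12.0, -19.1], [14.0, -19.5], [16.0, -19.8], [18.0, -19.1], [20.0, -19.3]] 11
 back edge at y=-3.5: -19.12 tilt deg -0.57 resid 0.33
[[-14.0, -30.8, 22.5], [-10.0, -32.2, 23.0], [-6.0, -34.2, 23.5], [0.0, -20.8, 25.0], [6.0, -31.8, 24.0], [12.0, -43.2, 24.0]]
(-13, -20) 36.5 (-13, 10) 35.8 (14, -20) 55.7 (14, 14) 35.2 (-5, -22) 51.7 (-40, 0) 29.9 
 block 48 [-5.9 -2.  79. ] ((-4.827527046203613, -3.695659637451172), (20.177295684814453, 18.411527633666992), 10.054210662841797)
```

```bash
python3 - <<'E'
from h import *
c=[cv2.resize(load('side',k)['frame'][195:225,308:338,::-1],None,fx=13,fy=13,interpolation=cv2.INTER_CUBIC) for k in('9','11')]
cv2.imwrite('pics/z16.png',np.hstack(c))
E
```

```text
(no output)
```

View pics/z16.png

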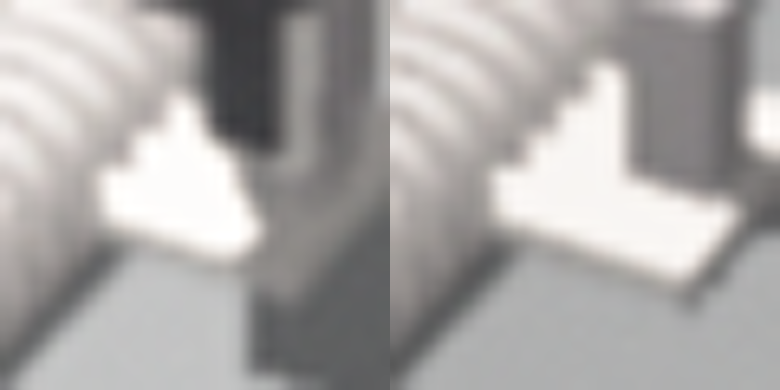

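```bash
python3 - <<'E'
from station import monitor,ticket
o=monitor.get_obs(); print(o['t'],o['contact_force'].round(1)); print(ticket.finish_job())
E
```

```text
20.15 [-0.  -0.4  0.5]
the job is handed in; nothing more can be done
None
```

I picked the 4-tooth leaf, laid it on the ledge and slid it in until its teeth dropped home in the thread. I pressed it, let go, moved the arm clear and handed the job in at about 20 s. The largest force I read was about 12 N.

**Seating:** The slide stopped at grip x −2.1 mm. That is −3.6 mm after allowing for how the leaf sat in the grip, which matches the expected home position. If the teeth had met the crests it would have stopped about 5 mm sooner. With the teeth in, a sideways nudge of about 5 N each way moved the leaf only about 0.15 mm.

**Press:** The first 1.2 s push (about 7 N) let the tool tip by about 1°. I levelled it and repeated the push for 1.2 s at about 6.7 N, which stayed level within 0.5° with the leaf flat on the ledge.

**After release:**
- **Leaf:** The top view shows it flat and square. Its corner in the side view moved no more than about 0.2 mm from where it was just before the final press.
- **Bystanders:** The fine leaf, nut, vial and spanner show no change in either view.
- **Arm on release:** It sank about 2 mm as the fingers opened; no contact force showed at the end of that move.

**Disagreement:** The two cameras differ by about 2 mm on where the leaf's back edge lies (−16.7 and −19.1 mm, expected −17.6). In the side view the edge is harder to read, and the two average close to the expected value. My line fit to the top-view edge was spoiled by the block's shadow, so I judged squareness there from the unshadowed points.

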